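# Clear the kitchen scale and hold the storage tin ready over it

### The job

Put the two balls of crumpled paper that lie on the kitchen scale into the open waste caddy. Then take the lidded tin by its handle, lift it higher than the jars and bring it over the scale, and finish while still holding it there, motionless and level, centred over the steel plate with its long side along the plate's long side, about 2 cm above the plate, so that I can zero the scale: the tin must never touch the scale, and at the end nothing may be touching the scale. Leave the other things on the worktop undisturbed.

Things in the scene. Friction and masses are not known exactly. Their poses are not given: they have to be found in the camera images.
- scale: flat kitchen scale fixed to the worktop: white body with a rectangular brushed-steel weighing plate on top and a dark display strip along one long edge. Origin on the worktop below the centre of the plate; z up. The plate is 140 (x) x 190 (y) mm and its top is 45 mm above the origin. The white body is 190 (x, from -110 to +80) x 210 (y) mm, 33 mm high; the display strip is at x = -92 mm, along y
- bin: open-topped white rectangular waste caddy, fixed, 190 (x) x 160 (y) mm outside, 140 mm high, walls 4 mm. Origin at the centre of its underside. It stands to the left or to the right of the scale; the tin stands on the other side
- tin: loose white rectangular storage tin with a closed steel lid and a wooden bar handle on two posts, 0.45 to 0.75 kg, 100 (x) x 170 (y) mm, 80 mm to the top of the lid. The handle bar is 16 x 16 mm in section, 100 mm long, along the tin's long side (y), 125 mm above the underside (bar centre), posts at y = +-37 mm. Origin at the centre of the underside, below the centre of mass
- tin_grip (a point): middle of the tin's handle bar, on the tin's vertical axis, 125 mm above its underside; axes as the tin's (bar along y)
- ball_1: loose ball of crumpled white paper lying on the scale's plate, firm, about 34 (x) x 34 (y) x 32 (z) mm with rounded edges, 12 g. Origin at the centre of its underside as it lies at the start
- ball_2: a second such ball of crumpled paper on the plate, about 34 x 34 x 32 mm, origin alike; about 80 to 150 mm from the first
- spice_jar: bystander, to be left standing where it is: amber glass jar with a steel cap, diameter 48 mm, 90 mm high, beside the scale. Origin: centre of its underside
- can: bystander, to be left standing where it is: food can, diameter 52 mm, 85 mm high, beside the scale. Origin: centre of its underside
- egg_cup: bystander, to be left standing where it is: blue ceramic cup, diameter 48 mm, 60 mm high, beside the scale. Origin: centre of its underside
- salt_pot: bystander, to be left standing where it is: white ceramic salt pot, diameter 50 mm, 90 mm high, beside the scale. Origin: centre of its underside
- spoon: bystander, to be left standing where it is: wooden spoon lying flat beyond the scale, 240 mm long along its x. Origin on the worktop under it
Things that resemble listed ones, but are neither listed nor needed, are in the scene too. What is shaped like the ball_2 but yellow is not meant.

How it is judged:
By the outcome, as a careful person would: the job done as asked, in the order asked, and still so for the second after the job is handed in, while the arm keeps its last pose, push and grip.
It also fails if it takes over 72 s, if anything falls off the work surface, if the arm or the gripper's body presses on something with over 40 N, if the wrist force passes 120 N, or if a joint passes its speed limit or range.

### The arm

A 6-joint arm with a two-finger parallel gripper is mounted at the origin on the work surface. World frame = base frame: x ahead of the robot, y to its left, z up, the work surface at z = 0. Lengths are in m, angles in rad, forces in N, time in s.
With the tool pointing down it reaches from about 0.25 to 0.725 m from the base axis. Payload 4 kg.
Tool frame: the origin (TCP) lies on the centre line of the jaws, within the pads' length; the fingertips stand r.tcp_to_tips ahead of it and the grasp point (between the pads) lies 3 mm ahead of it (r.tcp_to_tips is the distance from the TCP to the fingertips, in m); z points along the fingers, y is the line along which they close (so a half turn about z gives the same grasp; the last joint's range is limited). The gripper opens to 85 mm and grips with 20 to 120 N. Pads are 22 mm wide; open, the fingers measure 114 mm over their backs; the gripper's body (76 mm by 85 mm) begins 54 mm behind the grasp point. The pads swing forward as they close: fully open they stand 13 mm farther back than shut.
Start: joints at [-1.341, 0.241, 0.005, 1.335, 0, 1.571], TCP at [0.114, -0.487, 0.253] pointing down, gripper open.
Joint ranges: [-2.72, 2.72], [-1.05, 1.87], [-1.09, 1.28], [-1.99, 2.15], [-1.42, 1.44], [-3.14, 3.14]. Speed limits (rad/s): [2.79, 2.79, 3.14, 3.14, 3.14, 3.14].

### API

Orientations are given as a unit quaternion [w, x, y, z].
In Python, from rig import r gives the robot as it stands. The module is installed in compiled form; this text tells all that it offers.
- The arm moves only by the shell command python3 -m crank 'ROWS' [FORCE]. ROWS is JSON, a list of rows, each an object with "hand": the opening, from -1 (shut) to 1 (fully open); "delta_pos": the shift along the tool's x, y, z in units of 0.25 m (1.0 is 0.25 m), a list of three; "angular": the turn, a rotation vector about the tool's x, y, z in units of 90 degrees (1.0 is 90 degrees), a list of three. A call has 1 to 12 rows; each row is the pose to reach, as a shift and turn from the pose commanded when the call began, along the tool's axes at that moment; what a row does not reach only later rows make up. A row lasts 1/8 s, in which the tool goes at most 62.5 mm and 10.7 degrees, less where a joint would pass 70% of its speed; a pose out of reach is approached as far as the arm can. A call with a number of a shift or a turn outside -1 to 1 is refused whole. A call with a gripper value outside its range is refused whole. The fingers move at their own pace and stop on an object; FORCE is the grip in N (left out, the last holds). Time passes only in rows, so rows that repeat a pose let the fingers close. It gives the time, the measured TCP pose, the force, the opening and the grip force at its end, in the units of the state.
- r.read_state(): the state, without advancing time (a new reading comes with each control period).
- r.capture(name): name is "scene" or "top"; returns the picture (480x640x3 uint8, blue, green, red); there is no depth.
- r.camera_info(name): a dict with "fx", "fy", "cx", "cy" (pixels), "R" (3x3) and "t" (3): a world point X has camera coordinates R X + t. Camera axes: x right, y down, z forward; pixel columns grow to the right and rows downward; lengths in m; the calibration is good to about 2 mm. A picture is of the moment at which its call begins. camera_info takes no time and is no camera call.
- r.finish_job(): hands the job in; it is judged then, once.
Trained networks look in the newest picture that a camera, given by its name, has taken for a name from the list of things; names that differ only in an ending like _2 or _b are one class to them, and where a whole thing is asked for, a point or a joint stands for the part that bears it (a point fixed in the world has none). Each returns a list of dicts, best first, with "score" (0 to 1); they miss things now and then, are a little off and sometimes report something else, mostly with a low value. They report only what shows in the picture. A call takes as long as a camera call. They do not tell look-alikes from the thing itself.
- r.recognise(camera, target): "xyz" ([x, y, z] in m, in the coordinates of the camera as it stood for that picture, good to about 4 mm: the middle of the surface that is visible of it).
- r.pinpoint(camera, target): "xyz" ([x, y, z] in m, in the coordinates of the camera as it stood for that picture, good to about 4 mm: a listed point, or the origin of a listed thing).
The state is a dict: "clock": time; "joint_positions": joint angles; "qvel": joint speeds; "tau": joint torques, N m; "position": TCP position; "orientation": TCP orientation; "contact_force": force on the tool from outside, world axes, zero at the start; "ft_torque": the same for the moment, N m; "width": finger opening in m; "grasp_force": force on a finger pad.
Only numpy, scipy, OpenCV 4.12 (cv2) and the standard library are available. Lean on these libraries where they do the work, as an engineer would, in place of code of your own. Each camera call takes 0.05 s, during which the arm holds its last target. There are 200 camera calls.

## Working session

There is one attempt and no reset: what is moved stays moved. The work goes in short steps, Python scripts to look and compute and a shell command to move; the robot and the scene stay as the last step left them, time stands still between calls to the robot, and variables do not carry over. Pictures are saved under pics/ and viewed, at most 10 in all, crops included, and the job is handed in when it is done.

```bash
mkdir -p pics
cat > h.py <<'E'
from rig import r
import numpy as np, cv2
from scipy.spatial.transform import Rotation as Ro
def cam(n):
    c=r.camera_info(n); return c,np.array(c["R"]),np.array(c["t"])
def world(n,p):
    c,R,t=cam(n); return R.T@(np.array(p)-t)
def pix(n,X):
    c,R,t=cam(n); p=R@np.array(X)+t; return np.array([c["fx"]*p[0]/p[2]+c["cx"],c["fy"]*p[1]/p[2]+c["cy"]])
def ray(n,u,v,z):
    c,R,t=cam(n); o=-R.T@t; d=R.T@np.array([(u-c["cx"])/c["fx"],(v-c["cy"])/c["fy"],1]); return o+d*(z-o[2])/d[2]
def tool():
    s=r.read_state(); q=s["orientation"]; return np.array(s["position"]),Ro.from_quat([q[1],q[2],q[3],q[0]])
def rel(target,p=None,R=None):
    a,b=tool(); p=a if p is None else p
    return (b.inv().apply(np.array(target)-p)/0.25).round(3)
E
python3 - <<'E'
from h import *
for n in("scene","top"):
    cv2.imwrite(f"pics/{n}0.png",r.capture(n))
    for o in("scale","bin","tin","tin_grip","ball_1","spice_jar","can","egg_cup","salt_pot","spoon"):
        L=r.pinpoint(n,o)
        print(n,o,[(round(d["score"],2),world(n,d["xyz"]).round(3).tolist(),pix(n,world(n,d["xyz"])).round().tolist()) for d in L[:4]])
s=r.read_state();print(s["clock"],s["orientation"],tool()[1].as_matrix().round(3),r.tcp_to_tips)
E
```

```text
scene scale [(0.62, [0.512, 0.01, 0.003], [333.0, 269.0])]
scene bin [(0.7, [0.49, 0.383, 0.007], [499.0, 272.0])]
scene tin [(0.93, [0.466, -0.392, 0.0], [166.0, 243.0])]
scene tin_grip [(0.92, [0.47, -0.393, 0.122], [151.0, 209.0])]
scene ball_1 [(0.82, [0.299, 0.236, 0.002], [428.0, 209.0]), (0.78, [0.517, -0.038, 0.048], [312.0, 258.0]), (0.77, [0.528, 0.081, 0.048], [365.0, 265.0]), (0.25, [0.513, 0.01, 0.003], [333.0, 270.0])]
scene spice_jar [(0.69, [0.489, 0.379, 0.008], [497.0, 271.0]), (0.57, [0.479, -0.216, 0.002], [237.0, 252.0]), (0.29, [0.465, -0.394, 0.0], [165.0, 243.0])]
scene can [(0.78, [0.624, -0.214, -0.0], [225.0, 305.0])]
scene egg_cup [(0.91, [0.501, 0.217, 0.001], [424.0, 272.0]), (0.17, [0.518, -0.036, 0.051], [312.0, 257.0])]
scene salt_pot [(0.74, [0.618, 0.222, 0.002], [430.0, 317.0])]
scene spoon [(0.5, [0.466, -0.395, 0.0], [164.0, 243.0])]
top scale [(0.98, [0.514, 0.015, -0.0], [301.0, 255.0]), (0.52, [0.513, -0.041, 0.043], [328.0, 249.0])]
top bin [(0.75, [0.491, 0.375, -0.003], [131.0, 282.0]), (0.2, [0.513, 0.016, -0.0], [301.0, 256.0])]
top tin [
[... 190 characters left out ...]
02.0, 162.0])]
top ball_1 [(0.75, [0.3, 0.235, -0.0], [201.0, 369.0]), (0.7, [0.516, -0.042, 0.045], [329.0, 247.0]), (0.61, [0.528, 0.077, 0.045], [270.0, 247.0])]
top spice_jar [(0.86, [0.479, -0.215, -0.003], [411.0, 262.0]), (0.5, [0.468, -0.39, 0.121], [518.0, 247.0])]
top can [(0.96, [0.62, -0.212, -0.001], [401.0, 198.0])]
top egg_cup [(0.62, [0.619, 0.218, 0.001], [203.0, 216.0]), (0.61, [0.492, 0.22, 0.001], [204.0, 274.0])]
top salt_pot [(0.72, [0.62, 0.219, 0.0], [202.0, 215.0])]
top spoon [(0.66, [0.722, -0.006, -0.001], [302.0, 163.0])]
1.1 [1.93861078e-05 9.93405979e-01 1.14649728e-01 1.31433019e-05] [[ 0.974  0.228  0.   ]
 [ 0.228 -0.974 -0.   ]
 [ 0.     0.    -1.   ]] 0.022
```

View pics/top0.png

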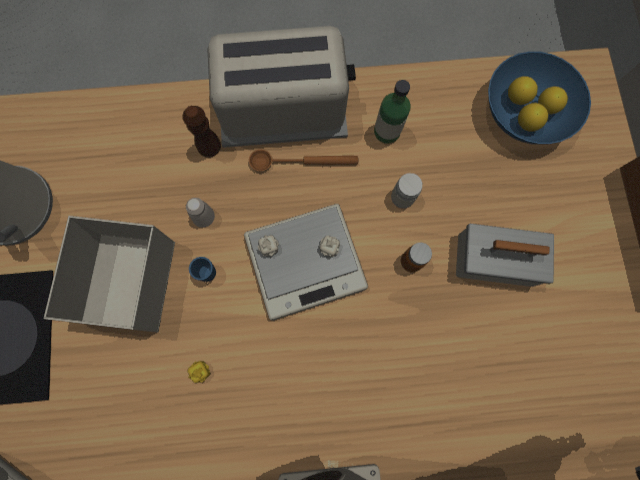

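View pics/scene0.png

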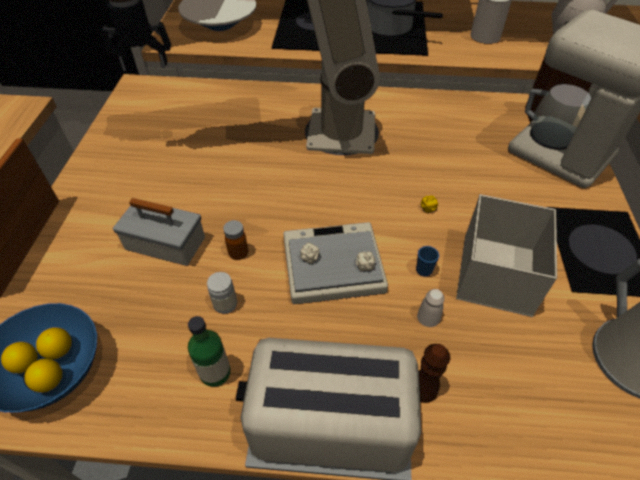

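The pictures show the balls on the plate at top (268,245) and (330,246), the bin on the left, the tin on the right (handle 495–548, 247), and the yellow decoy at (199,372). I'll enlarge the scale and tin to get their yaw.

Run:
```python
from h import *
im=cv2.imread("pics/top0.png")
a=im[195:325,235:375];b=im[215:295,450:565]
f=lambda c:cv2.resize(c,None,fx=4,fy=4,interpolation=cv2.INTER_CUBIC)
cv2.imwrite("pics/s.png",f(a)); cv2.imwrite("pics/t.png",f(b))
```

```text
(no output)
```

View pics/s.png

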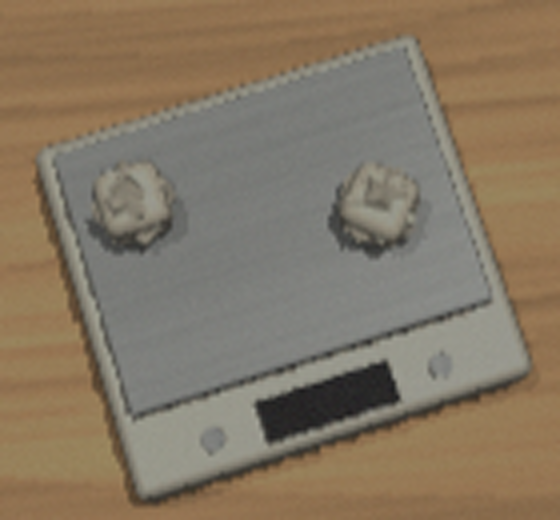

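View pics/t.png

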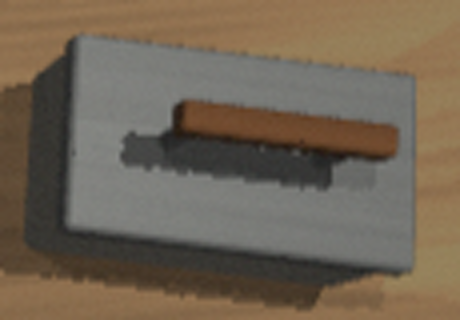

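Run:
```python
from h import *
P=[ray("top",235+u/4,195+v/4,.045) for u,v in [(52,152),(408,48),(492,298),(135,415)]]
P=np.array(P)[:,:2];print("plate",P.round(3).tolist(),P.mean(0).round(4))
def a(v):return np.degrees(np.arctan2(v[1],v[0])).round(1)
print("plate y axis dir",a(P[0]-P[1]),a(P[3]-P[2]),"x dir",a(P[0]-P[3]),a(P[1]-P[2]), [np.linalg.norm(P[i]-P[i-1]).round(3) for i in range(4)])
L=np.array([ray("top",450+u/4,215+v/4,.080) for u,v in [(75,38),(415,75),(412,272),(66,230)]])[:,:2]
print("lid",L.mean(0).round(4),"y dir",a(L[0]-L[1]),a(L[3]-L[2]),"x",a(L[0]-L[3]),a(L[1]-L[2]),[np.linalg.norm(L[i]-L[i-1]).round(3) for i in range(4)])
H=np.array([ray("top",450+u/4,215+v/4,.133) for u,v in [(180,100),(400,125)]])[:,:2]
print("bar far edge",H.mean(0).round(4),a(H[0]-H[1]),np.linalg.norm(H[0]-H[1]))
for n,u,v in(("l",133,203),("r",377,203)): print(n,ray("top",235+u/4,195+v/4,.063).round(4))
c,R,t=cam("top");print(-R.T@t)
B=[r.pinpoint("top","tin_grip")[0] for _ in range(2)]
print([(world("top",b["xyz"])).round(3) for b in B])
# bin rim corners
print([ray("top",u,v,.14).round(3).tolist() for u,v in [(78,218),(153,228),(133,330),(50,318)]])
```

```text
plate [[0.56, 0.119], [0.599, -0.067], [0.465, -0.096], [0.423, 0.086]] [0.512  0.0104]
plate y axis dir 101.7 103.0 x dir 13.4 12.0 [np.float64(0.141), np.float64(0.19), np.float64(0.137), np.float64(0.187)]
lid [ 0.4648 -0.3911] y dir 78.3 77.7 x -12.1 -12.7 [np.float64(0.096), np.float64(0.167), np.float64(0.098), np.float64(0.166)]
bar far edge [ 0.4728 -0.3929] 78.1 0.10094684075860214
l [0.5261 0.0783 0.063 ]
r [ 0.5151 -0.0423  0.063 ]
[0.31985951 0.01136929 0.97748268]
[array([ 0.468, -0.391,  0.122]), array([ 0.468, -0.391,  0.122])]
[[0.593, 0.417, 0.14], [0.561, 0.28, 0.14], [0.38, 0.318, 0.14], [0.414, 0.462, 0.14]]
```

Run:
```python
from h import *
p,R=tool()
print(p,rel((p+np.array([.515,-.042,.2]))/2), rel([.515,-.042,.2]))
```

```text
[ 0.1138851  -0.48684297  0.25330037] [ 0.984 -0.684  0.107] [ 1.968 -1.367  0.213]
```

```bash
python3 -m crank '[{"hand":0.5,"delta_pos":[0.98,-0.68,0.1],"angular":[0,0,0]},{"hand":0.5,"delta_pos":[0.98,-0.68,0.1],"angular":[0,0,0]},{"hand":0.5,"delta_pos":[0.98,-0.68,0.1],"angular":[0,0,0]},{"hand":0.5,"delta_pos":[0.98,-0.68,0.1],"angular":[0,0,0]},{"hand":0.5,"delta_pos":[0.98,-0.68,0.1],"angular":[0,0,0]},{"hand":0.5,"delta_pos":[0.98,-0.68,0.1],"angular":[0,0,0]}]' 30
python3 - <<'E'
from h import *
print(rel([.515,-.042,.2]),tool()[1].as_matrix().round(3).tolist())
E
```

```text
clock: 1.95
position: [0.3153, -0.2632, 0.2282]
orientation: [-0.0, 0.993, 0.118, 0.0]
contact_force: [-0.1, -0.4, 1.0]
width: 0.0639
grasp_force: 0.0
[ 0.984 -0.673  0.113] [[0.972, 0.234, 0.0], [0.234, -0.972, 0.0], [0.0, -0.0, -1.0]]
```

```bash
python3 -m crank '[{"hand":0.5,"delta_pos":[0.98,-0.675,0.11],"angular":[0,0,0.33]},{"hand":0.5,"delta_pos":[0.98,-0.675,0.11],"angular":[0,0,0.33]},{"hand":0.5,"delta_pos":[0.98,-0.675,0.11],"angular":[0,0,0.33]},{"hand":0.5,"delta_pos":[0.98,-0.675,0.11],"angular":[0,0,0.33]},{"hand":0.5,"delta_pos":[0.98,-0.675,0.11],"angular":[0,0,0.33]},{"hand":0.5,"delta_pos":[0.98,-0.675,0.11],"angular":[0,0,0.33]},{"hand":0.5,"delta_pos":[0.98,-0.675,0.11],"angular":[0,0,0.33]}]'
python3 - <<'E'
from h import *
print(rel([.515,-.042,.072]),tool()[1].as_matrix().round(3).tolist())
E
```

```text
clock: 2.82
position: [0.5026, -0.0979, 0.2004]
orientation: [-0.021, 0.994, -0.107, 0.001]
contact_force: [0.4, -0.4, 0.4]
width: 0.0641
grasp_force: 0.0
[ 0.002 -0.208  0.523] [[0.977, -0.212, 0.006], [-0.212, -0.976, 0.041], [-0.002, -0.042, -0.999]]
```

```bash
python3 -m crank '[{"hand":0.5,"delta_pos":[0,0,0],"angular":[0,0,0]},{"hand":0.5,"delta_pos":[0,0,0],"angular":[0,0,0]}]'
python3 - <<'E'
from h import *
print(rel([.515,-.042,.072]),tool()[1].as_matrix().round(3).tolist())
E
```

```text
clock: 3.08
position: [0.5018, -0.098, 0.2011]
orientation: [-0.021, 0.994, -0.107, 0.001]
contact_force: [0.5, 0.5, 0.1]
width: 0.0643
grasp_force: 0.0
[ 0.005 -0.208  0.526] [[0.977, -0.213, 0.007], [-0.213, -0.976, 0.041], [-0.002, -0.042, -0.999]]
```

```bash
cat >> h.py <<'E'
def go(pos,ydeg):
    "delta_pos, angular for a vertical tool with y axis at ydeg (world)"
    p,R=tool(); a=np.radians(ydeg); y=np.array([np.cos(a),np.sin(a),0]); z=np.array([0,0,-1.]); 
    best=min((R.inv()*Ro.from_matrix(np.c_[np.cross(s*y,z),s*y,z]) for s in(1,-1)),key=lambda q:q.magnitude())
    print("at",p.round(4),"delta",rel(pos),"ang",(best.as_rotvec()/np.pi*2).round(3))
E
python3 -c "
from h import *
go([.515,-.042,.12],73);go([.515,-.042,.072],73)"
```

```text
at [ 0.5018 -0.098   0.2011] delta [ 0.004 -0.216  0.334] ang [-0.026  0.002  0.052]
at [ 0.5018 -0.098   0.2011] delta [ 0.005 -0.208  0.526] ang [-0.026  0.002  0.052]
```

```bash
python3 -m crank '[{"hand":0.5,"delta_pos":[0.004,-0.216,0.33],"angular":[-0.026,0.002,0.05]},{"hand":0.5,"delta_pos":[0.004,-0.216,0.33],"angular":[-0.026,0.002,0.05]},{"hand":0.5,"delta_pos":[0.004,-0.216,0.33],"angular":[-0.026,0.002,0.05]},{"hand":0.5,"delta_pos":[0.004,-0.216,0.33],"angular":[-0.026,0.002,0.05]}]'
python3 -c "
from h import *
go([.515,-.042,.072],73)
cv2.imwrite('pics/g1.png',r.capture('scene')[150:350,200:480].repeat(2,0).repeat(2,1))"
```

```text
clock: 3.58
position: [0.5041, -0.0962, 0.1215]
orientation: [-0.023, 0.994, -0.106, 0.002]
contact_force: [0.2, -0.2, 0.8]
width: 0.0644
grasp_force: 0.0
at [ 0.5041 -0.0962  0.1215] delta [-0.003 -0.212  0.208] ang [-0.029  0.002  0.054]
```

View pics/g1.png

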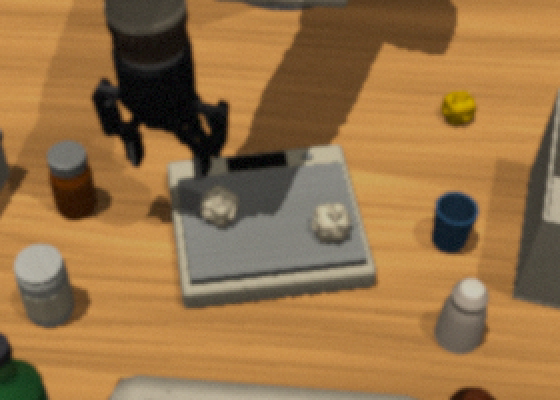

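The gripper stands right of the near ball and didn't take up the sideways shift, so I'll check the joints against their ranges.

```bash
python3 -c "
from h import *
s=r.read_state();print(np.round(s['joint_positions'],3),np.round(s['tau'],1),np.round(s['qvel'],3))"
```

```text
[-0.213  0.363 -0.185  1.022  0.045  3.141] [  0.  -39.5  21.8   0.    0.2  -0. ] [ 0.    -0.005  0.01  -0.002  0.001 -0.   ]
```

```bash
python3 -m crank '[{"hand":0.5,"delta_pos":[0,0,-0.2],"angular":[0,0,-0.95]},{"hand":0.5,"delta_pos":[0,0,-0.2],"angular":[0,0,-0.95]},{"hand":0.5,"delta_pos":[0,0,-0.2],"angular":[0,0,-0.95]},{"hand":0.5,"delta_pos":[0,0,-0.2],"angular":[0,0,-0.95]},{"hand":0.5,"delta_pos":[0,0,-0.2],"angular":[0,0,-0.95]},{"hand":0.5,"delta_pos":[0,0,-0.2],"angular":[0,0,-0.95]},{"hand":0.5,"delta_pos":[0,0,-0.2],"angular":[0,0,-0.95]},{"hand":0.5,"delta_pos":[0,0,-0.2],"angular":[0,0,-0.95]},{"hand":0.5,"delta_pos":[0,0,-0.2],"angular":[0,0,-0.95]},{"hand":0.5,"delta_pos":[0,0,-0.2],"angular":[0,0,-0.95]}]'
python3 -c "
from h import *
go([.515,-.042,.16],73)"
```

```text
clock: 4.88
position: [0.5038, -0.0984, 0.1715]
orientation: [-0.015, 0.803, 0.596, 0.017]
contact_force: [-0.1, -0.6, 0.8]
width: 0.0639
grasp_force: 0.0
at [ 0.5038 -0.0984  0.1715] delta [ 0.227 -0.022  0.056] ang [ 0.021 -0.024 -0.998]
```

```bash
python3 -m crank '[{"hand":0.5,"delta_pos":[0.227,-0.022,0.055],"angular":[0.021,-0.024,-0.998]},{"hand":0.5,"delta_pos":[0.227,-0.022,0.055],"angular":[0.021,-0.024,-0.998]},{"hand":0.5,"delta_pos":[0.227,-0.022,0.055],"angular":[0.021,-0.024,-0.998]},{"hand":0.5,"delta_pos":[0.227,-0.022,0.055],"angular":[0.021,-0.024,-0.998]},{"hand":0.5,"delta_pos":[0.227,-0.022,0.055],"angular":[0.021,-0.024,-0.998]},{"hand":0.5,"delta_pos":[0.227,-0.022,0.055],"angular":[0.021,-0.024,-0.998]},{"hand":0.5,"delta_pos":[0.227,-0.022,0.055],"angular":[0.021,-0.024,-0.998]},{"hand":0.5,"delta_pos":[0.227,-0.022,0.055],"angular":[0.021,-0.024,-0.998]},{"hand":0.5,"delta_pos":[0.227,-0.022,0.055],"angular":[0.021,-0.024,-0.998]},{"hand":0.5,"delta_pos":[0.227,-0.022,0.055],"angular":[0.021,-0.024,-0.998]},{"hand":0.5,"delta_pos":[0.227,-0.022,0.055],"angular":[0.021,-0.024,-0.998]}]'
python3 -c "
from h import *
go([.515,-.042,.072],73)"
```

```text
clock: 6.25
position: [0.5146, -0.0418, 0.1596]
orientation: [-0.001, 0.147, 0.989, 0.0]
contact_force: [-0.0, 0.3, -0.1]
width: 0.0643
grasp_force: 0.0
at [ 0.5146 -0.0418  0.1596] delta [-0.003 -0.     0.35 ] ang [ 0.    -0.001  0.001]
```

Good. Now descend, close, lift.

```bash
python3 -m crank '[{"hand":0.5,"delta_pos":[-0.002,0,0.2],"angular":[0,0,0]},{"hand":0.5,"delta_pos":[-0.002,0,0.35],"angular":[0,0,0]},{"hand":0.5,"delta_pos":[-0.002,0,0.35],"angular":[0,0,0]},{"hand":-1,"delta_pos":[-0.002,0,0.35],"angular":[0,0,0]},{"hand":-1,"delta_pos":[-0.002,0,0.35],"angular":[0,0,0]},{"hand":-1,"delta_pos":[-0.002,0,0.35],"angular":[0,0,0]},{"hand":-1,"delta_pos":[-0.002,0,0.35],"angular":[0,0,0]},{"hand":-1,"delta_pos":[-0.002,0,0.35],"angular":[0,0,0]}]' 30
```

```text
clock: 7.25
position: [0.5166, -0.042, 0.074]
orientation: [0.001, 0.146, 0.989, 0.0]
contact_force: [0.5, 0.5, 7.0]
width: 0.0351
grasp_force: 28.5
```

```bash
python3 -m crank '[{"hand":-1,"delta_pos":[0,0,-0.2],"angular":[0,0,0]},{"hand":-1,"delta_pos":[0,0,-0.45],"angular":[0,0,0]},{"hand":-1,"delta_pos":[0,0,-0.65],"angular":[0,0,0]},{"hand":-1,"delta_pos":[0,0,-0.65],"angular":[0,0,0]}]'
python3 -c "
from h import *
go([.502,.165,.235],85)"
```

```text
clock: 7.75
position: [0.5179, -0.0422, 0.24]
orientation: [0.004, 0.146, 0.989, 0.0]
contact_force: [1.1, -0.3, -0.4]
width: 0.0353
grasp_force: 28.1
at [ 0.5179 -0.0422  0.24  ] delta [0.301 0.775 0.019] ang [ 0.001  0.005 -0.131]
```

```bash
python3 -m crank '[{"hand":-1,"delta_pos":[0.3,0.775,0.02],"angular":[0,0.005,-0.13]},{"hand":-1,"delta_pos":[0.3,0.775,0.02],"angular":[0,0.005,-0.13]},{"hand":-1,"delta_pos":[0.3,0.775,0.02],"angular":[0,0.005,-0.13]},{"hand":-1,"delta_pos":[0.3,0.775,0.02],"angular":[0,0.005,-0.13]},{"hand":-1,"delta_pos":[0.3,0.775,0.02],"angular":[0,0.005,-0.13]}]'
python3 -c "
from h import *
go([.489,.373,.23],102);go([.489,.373,.17],102)"
```

```text
clock: 8.38
position: [0.4984, 0.1666, 0.2285]
orientation: [-0.006, 0.043, 0.999, 0.0]
contact_force: [-0.8, -0.2, -0.2]
width: 0.0354
grasp_force: 28.2
at [0.4984 0.1666 0.2285] delta [ 0.108  0.819 -0.004] ang [ 0.001 -0.008 -0.188]
at [0.4984 0.1666 0.2285] delta [0.106 0.819 0.236] ang [ 0.001 -0.008 -0.188]
```

```bash
python3 -m crank '[{"hand":-1,"delta_pos":[0.107,0.82,0],"angular":[0,-0.008,0]},{"hand":-1,"delta_pos":[0.107,0.82,0],"angular":[0,-0.008,0]},{"hand":-1,"delta_pos":[0.107,0.82,0],"angular":[0,-0.008,0]},{"hand":-1,"delta_pos":[0.107,0.82,0],"angular":[0,-0.008,0]},{"hand":-1,"delta_pos":[0.107,0.82,0.1],"angular":[0,-0.008,0]},{"hand":-1,"delta_pos":[0.107,0.82,0.23],"angular":[0,-0.008,0]},{"hand":-1,"delta_pos":[0.107,0.82,0.23],"angular":[0,-0.008,0]},{"hand":0.5,"delta_pos":[0.107,0.82,0.23],"angular":[0,-0.008,0]},{"hand":0.5,"delta_pos":[0.107,0.82,0.23],"angular":[0,-0.008,0]},{"hand":0.5,"delta_pos":[0.107,0.82,0.23],"angular":[0,-0.008,0]},{"hand":0.5,"delta_pos":[0.107,0.82,-0.05],"angular":[0,-0.008,0]},{"hand":0.5,"delta_pos":[0.107,0.82,-0.05],"angular":[0,-0.008,0]}]'
python3 - <<'E'
from h import *
r.capture("top")
print([(round(d["score"],2),world("top",d["xyz"]).round(3)) for d in r.pinpoint("top","ball_1")])
go([.508,.225,.24],102);go([.527,.078,.2],102)
E
```

```text
clock: 9.88
position: [0.4932, 0.3733, 0.2486]
orientation: [0.005, 0.045, 0.999, 0.004]
contact_force: [0.3, 0.8, -0.1]
width: 0.0638
grasp_force: 0.0
[(0.73, array([ 0.298,  0.236, -0.001])), (0.66, array([0.497, 0.389, 0.021]))]
at [0.4921 0.3725 0.2452] delta [-0.116 -0.582  0.019] ang [ 0.002  0.004 -0.19 ]
at [0.4921 0.3725 0.2452] delta [-0.243 -1.162  0.177] ang [ 0.002  0.004 -0.19 ]
```

```bash
python3 -m crank '[{"hand":0.5,"delta_pos":[-0.19,-0.98,0.02],"angular":[0.002,0.004,-0.19]},{"hand":0.5,"delta_pos":[-0.19,-0.98,0.02],"angular":[0.002,0.004,-0.19]},{"hand":0.5,"delta_pos":[-0.19,-0.98,0.02],"angular":[0.002,0.004,-0.19]},{"hand":0.5,"delta_pos":[-0.19,-0.98,0.02],"angular":[0.002,0.004,-0.19]},{"hand":0.5,"delta_pos":[-0.19,-0.98,0.02],"angular":[0.002,0.004,-0.19]},{"hand":0.5,"delta_pos":[-0.19,-0.98,0.02],"angular":[0.002,0.004,-0.19]}]'
python3 - <<'E'
from h import *
for n in("scene","top"):
    r.capture(n)
    print([(round(d["score"],2),world(n,d["xyz"]).round(3)) for d in r.pinpoint(n,"ball_1")])
go([.527,.078,.14],102);go([.527,.078,.074],102)
E
```

```text
clock: 10.72
position: [0.5162, 0.1233, 0.2366]
orientation: [-0.003, -0.104, 0.995, -0.001]
contact_force: [-0.0, 0.4, 0.0]
width: 0.0641
grasp_force: 0.0
[(0.65, array([0.298, 0.237, 0.002])), (0.59, array([0.526, 0.082, 0.049])), (0.4, array([0.5  , 0.393, 0.024])), (0.23, array([ 0.464, -0.396, -0.   ]))]
[(0.89, array([0.528, 0.076, 0.042]))]
at [0.5164 0.1249 0.2371] delta [-0.004 -0.192  0.389] ang [-0.001 -0.003  0.001]
at [0.5164 0.1249 0.2371] delta [-0.005 -0.191  0.653] ang [-0.001 -0.003  0.001]
```

```bash
python3 -m crank '[{"hand":0.5,"delta_pos":[-0.005,-0.191,0.15],"angular":[-0.001,-0.003,0]},{"hand":0.5,"delta_pos":[-0.005,-0.191,0.35],"angular":[-0.001,-0.003,0]},{"hand":0.5,"delta_pos":[-0.005,-0.191,0.55],"angular":[-0.001,-0.003,0]},{"hand":0.5,"delta_pos":[-0.005,-0.191,0.645],"angular":[-0.001,-0.003,0]},{"hand":0.5,"delta_pos":[-0.005,-0.191,0.645],"angular":[-0.001,-0.003,0]},{"hand":-1,"delta_pos":[-0.005,-0.191,0.645],"angular":[-0.001,-0.003,0]},{"hand":-1,"delta_pos":[-0.005,-0.191,0.645],"angular":[-0.001,-0.003,0]},{"hand":-1,"delta_pos":[-0.005,-0.191,0.645],"angular":[-0.001,-0.003,0]},{"hand":-1,"delta_pos":[-0.005,-0.191,0.645],"angular":[-0.001,-0.003,0]},{"hand":-1,"delta_pos":[-0.005,-0.191,0.645],"angular":[-0.001,-0.003,0]}]' 30
python3 -c "
from h import *
print(r.read_state()['joint_positions'])"
```

```text
clock: 12.18
position: [0.5287, 0.0771, 0.0781]
orientation: [0.002, -0.104, 0.995, 0.0]
contact_force: [-0.3, 0.7, 6.3]
width: 0.0334
grasp_force: 31.9
[ 1.44479304e-01  4.44491962e-01 -1.88459210e-01  9.33003750e-01
  5.32864205e-04 -6.46636590e-02]
```

```bash
python3 -m crank '[{"hand":-1,"delta_pos":[0,0,-0.2],"angular":[0,0,0]},{"hand":-1,"delta_pos":[0,0,-0.45],"angular":[0,0,0]},{"hand":-1,"delta_pos":[0,0,-0.65],"angular":[0,0,0]},{"hand":-1,"delta_pos":[0,0,-0.65],"angular":[0,0,0]}]'
python3 -c "
from h import *
go([.508,.25,.235],102);go([.489,.373,.235],102)"
```

```text
clock: 12.68
position: [0.5297, 0.0768, 0.2442]
orientation: [0.006, -0.104, 0.995, 0.0]
contact_force: [-0.3, -0.0, -0.9]
width: 0.0333
grasp_force: 31.1
at [0.5297 0.0768 0.2442] delta [-0.058  0.696  0.037] ang [-0.001  0.007 -0.   ]
at [0.5297 0.0768 0.2442] delta [-0.086  1.193  0.036] ang [-0.001  0.007 -0.   ]
```

```bash
python3 -m crank '[{"hand":-1,"delta_pos":[-0.07,0.98,0.02],"angular":[0,0.006,0]},{"hand":-1,"delta_pos":[-0.07,0.98,0.02],"angular":[0,0.006,0]},{"hand":-1,"delta_pos":[-0.07,0.98,0.02],"angular":[0,0.006,0]},{"hand":-1,"delta_pos":[-0.07,0.98,0.02],"angular":[0,0.006,0]},{"hand":-1,"delta_pos":[-0.07,0.98,0.02],"angular":[0,0.006,0]},{"hand":-1,"delta_pos":[-0.07,0.98,0.02],"angular":[0,0.006,0]}]'
python3 -c "
from h import *
go([.489,.373,.17],92)"
```

```text
clock: 13.42
position: [0.4927, 0.3195, 0.2325]
orientation: [-0.005, -0.105, 0.994, -0.001]
contact_force: [0.1, -0.1, -0.4]
width: 0.0333
grasp_force: 31.1
at [0.4927 0.3195 0.2325] delta [-0.033  0.213  0.249] ang [-0.002 -0.007  0.111]
```

```bash
python3 -m crank '[{"hand":-1,"delta_pos":[-0.033,0.213,0],"angular":[0,-0.007,0.11]},{"hand":-1,"delta_pos":[-0.033,0.213,0.1],"angular":[0,-0.007,0.11]},{"hand":-1,"delta_pos":[-0.033,0.213,0.25],"angular":[0,-0.007,0.11]},{"hand":-1,"delta_pos":[-0.033,0.213,0.25],"angular":[0,-0.007,0.11]},{"hand":0.5,"delta_pos":[-0.033,0.213,0.25],"angular":[0,-0.007,0.11]},{"hand":0.5,"delta_pos":[-0.033,0.213,0.25],"angular":[0,-0.007,0.11]},{"hand":0.5,"delta_pos":[-0.033,0.213,0.25],"angular":[0,-0.007,0.11]},{"hand":0.5,"delta_pos":[-0.033,0.213,0],"angular":[0,-0.007,0.11]},{"hand":0.5,"delta_pos":[-0.033,0.213,-0.2],"angular":[0,-0.007,0.11]},{"hand":0.5,"delta_pos":[-0.033,0.213,-0.3],"angular":[0,-0.007,0.11]},{"hand":0.5,"delta_pos":[-0.033,0.213,-0.3],"angular":[0,-0.007,0.11]}]'
python3 - <<'E'
from h import *
for n in("scene","top"):
    im=r.capture(n)
    print([(round(d["score"],2),world(n,d["xyz"]).round(3)) for d in r.pinpoint(n,"ball_1")])
cv2.imwrite("pics/s2.png",im)
go([.46,.17,.3],50)
E
```

```text
clock: 14.8
position: [0.492, 0.3747, 0.312]
orientation: [0.004, -0.018, 1.0, 0.002]
contact_force: [0.2, -0.8, -0.4]
width: 0.0642
grasp_force: 0.0
[(0.53, array([0.499, 0.395, 0.024])), (0.5, array([0.302, 0.234, 0.002])), (0.46, array([0.471, 0.333, 0.039]))]
[(0.75, array([0.302, 0.235, 0.001])), (0.55, array([0.501, 0.39 , 0.019]))]
at [0.4904 0.3734 0.3066] delta [ 0.151 -0.809  0.029] ang [-0.002  0.     0.468]
```

View pics/s2.png

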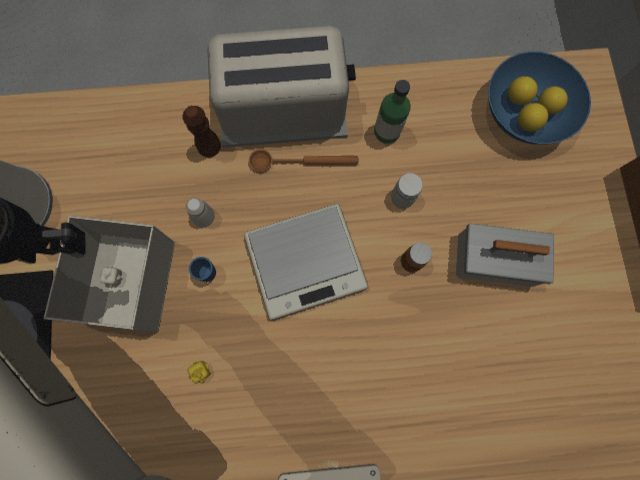

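The scale is clear, with one ball visible at (112,277) in the bin and the other seen there by the scene camera. Next, the tin.

```bash
python3 -m crank '[{"hand":0.5,"delta_pos":[0.15,-0.95,0.03],"angular":[0,0,0.47]},{"hand":0.5,"delta_pos":[0.15,-0.95,0.03],"angular":[0,0,0.47]},{"hand":0.5,"delta_pos":[0.15,-0.95,0.03],"angular":[0,0,0.47]},{"hand":0.5,"delta_pos":[0.15,-0.95,0.03],"angular":[0,0,0.47]},{"hand":0.5,"delta_pos":[0.15,-0.95,0.03],"angular":[0,0,0.47]},{"hand":0.5,"delta_pos":[0.15,-0.95,0.03],"angular":[0,0,0.47]},{"hand":0.5,"delta_pos":[0.15,-0.95,0.03],"angular":[0,0,0.47]}]'
python3 - <<'E'
from h import *
for n in("scene","top"):
    r.capture(n)
    print([(round(d["score"],2),world(n,d["xyz"]).round(3)) for d in r.pinpoint(n,"ball_1")])
go([.49,-.07,.3],10)
E
```

```text
clock: 15.88
position: [0.4621, 0.1362, 0.3006]
orientation: [0.001, 0.343, 0.939, -0.0]
contact_force: [-1.0, 0.6, -0.5]
width: 0.0642
grasp_force: 0.0
[(0.6, array([0.473, 0.329, 0.04 ])), (0.49, array([0.301, 0.237, 0.001])), (0.47, array([0.499, 0.397, 0.022]))]
[]
at [0.4622 0.1361 0.3009] delta [-0.616 -0.559  0.004] ang [0.001 0.001 0.443]
```

Both balls are in the bin.

```bash
python3 -m crank '[{"hand":0.5,"delta_pos":[-0.61,-0.56,0],"angular":[0,0,0.44]},{"hand":0.5,"delta_pos":[-0.61,-0.56,0],"angular":[0,0,0.44]},{"hand":0.5,"delta_pos":[-0.61,-0.56,0],"angular":[0,0,0.44]},{"hand":0.5,"delta_pos":[-0.61,-0.56,0],"angular":[0,0,0.44]},{"hand":0.5,"delta_pos":[-0.61,-0.56,0],"angular":[0,0,0.44]},{"hand":0.5,"delta_pos":[-0.61,-0.56,0],"angular":[0,0,0.44]}]'
python3 -c "
from h import *
go([.475,-.28,.28],-11.9)"
```

```text
clock: 16.82
position: [0.4882, -0.0694, 0.3013]
orientation: [0.001, 0.641, 0.768, 0.001]
contact_force: [0.1, -0.3, 0.3]
width: 0.0641
grasp_force: 0.0
at [ 0.4882 -0.0694  0.3013] delta [-0.819 -0.203  0.085] ang [0.001 0.    0.247]
```

```bash
python3 -m crank '[{"hand":0.5,"delta_pos":[-0.82,-0.2,0.08],"angular":[0,0,0.25]},{"hand":0.5,"delta_pos":[-0.82,-0.2,0.08],"angular":[0,0,0.25]},{"hand":0.5,"delta_pos":[-0.82,-0.2,0.08],"angular":[0,0,0.25]},{"hand":0.5,"delta_pos":[-0.82,-0.2,0.08],"angular":[0,0,0.25]},{"hand":0.5,"delta_pos":[-0.82,-0.2,0.08],"angular":[0,0,0.25]},{"hand":0.5,"delta_pos":[-0.82,-0.2,0.08],"angular":[0,0,0.25]}]'
python3 - <<'E'
from h import *
for n in("scene","top"):
    r.capture(n)
    print([world(n,d["xyz"]).round(4) for k in("tin_grip","tin") for d in r.pinpoint(n,k)[:1]])
go([.466,-.392,.19],-11.9)
E
```

```text
clock: 17.58
position: [0.4757, -0.2793, 0.2816]
orientation: [0.001, 0.778, 0.628, 0.001]
contact_force: [-0.3, -0.4, 0.9]
width: 0.0639
grasp_force: 0.0
[array([ 0.4699, -0.3929,  0.1228]), array([ 0.4666, -0.3944,  0.0012])]
[array([ 0.4692, -0.3921,  0.1218]), array([ 0.4683, -0.3936, -0.0029])]
at [ 0.4755 -0.2799  0.2818] delta [-0.446  0.057  0.368] ang [ 0.002  0.    -0.004]
```

```bash
python3 -m crank '[{"hand":0.5,"delta_pos":[-0.45,0.06,0.1],"angular":[0.002,0,0]},{"hand":0.5,"delta_pos":[-0.45,0.06,0.25],"angular":[0.002,0,0]},{"hand":0.5,"delta_pos":[-0.45,0.06,0.35],"angular":[0.002,0,0]},{"hand":0.5,"delta_pos":[-0.45,0.06,0.35],"angular":[0.002,0,0]},{"hand":0.5,"delta_pos":[-0.45,0.06,0.35],"angular":[0.002,0,0]}]'
python3 -c "
from h import *
go([.467,-.393,.128],-11.9)"
```

```text
clock: 18.5
position: [0.4668, -0.3937, 0.1955]
orientation: [0.001, 0.779, 0.627, 0.0]
contact_force: [-0.2, -0.2, 0.9]
width: 0.0641
grasp_force: 0.0
at [ 0.4668 -0.3937  0.1955] delta [0.003 0.    0.27 ] ang [ 0.001  0.    -0.004]
```

```bash
python3 -m crank '[{"hand":0.5,"delta_pos":[0,0,0.15],"angular":[0,0,0]},{"hand":0.5,"delta_pos":[0,0,0.27],"angular":[0,0,0]},{"hand":0.5,"delta_pos":[0,0,0.27],"angular":[0,0,0]},{"hand":-1,"delta_pos":[0,0,0.27],"angular":[0,0,0]},{"hand":-1,"delta_pos":[0,0,0.27],"angular":[0,0,0]},{"hand":-1,"delta_pos":[0,0,0.27],"angular":[0,0,0]},{"hand":-1,"delta_pos":[0,0,0.27],"angular":[0,0,0]},{"hand":-1,"delta_pos":[0,0,0.27],"angular":[0,0,0]},{"hand":-1,"delta_pos":[0,0,0.27],"angular":[0,0,0]}]' 90
```

```text
clock: 19.62
position: [0.4672, -0.3946, 0.1286]
orientation: [0.002, 0.779, 0.627, 0.0]
contact_force: [0.9, 1.2, 5.8]
width: 0.0144
grasp_force: 88.9
```

```bash
python3 -m crank '[{"hand":-1,"delta_pos":[0,0,-0.05],"angular":[0,0,0]},{"hand":-1,"delta_pos":[0,0,-0.15],"angular":[0,0,0]},{"hand":-1,"delta_pos":[0,0,-0.28],"angular":[0,0,0]},{"hand":-1,"delta_pos":[0,0,-0.42],"angular":[0,0,0]},{"hand":-1,"delta_pos":[0,0,-0.55],"angular":[0,0,0]},{"hand":-1,"delta_pos":[0,0,-0.65],"angular":[0,0,0]},{"hand":-1,"delta_pos":[0,0,-0.65],"angular":[0,0,0]},{"hand":-1,"delta_pos":[0,0,-0.65],"angular":[0,0,0]}]'
python3 - <<'E'
from h import *
for n in("scene","top"):
    r.capture(n)
    print([world(n,d["xyz"]).round(4) for k in("tin_grip","tin") for d in r.pinpoint(n,k)[:1]])
print(r.read_state()["ft_torque"])
go([.49,-.2,.3],0.5)
E
```

```text
clock: 20.62
position: [0.4654, -0.3935, 0.2871]
orientation: [-0.002, 0.779, 0.627, -0.001]
contact_force: [-0.3, -0.4, -5.8]
width: 0.0143
grasp_force: 88.2
[array([ 0.4659, -0.3885,  0.281 ]), array([ 0.4667, -0.3915,  0.1587])]
[array([ 0.4671, -0.3878,  0.281 ]), array([ 0.4643, -0.3941,  0.1603])]
[-0.03355089  0.02886606 -0.03478572]
at [ 0.4659 -0.3938  0.288 ] delta [ 0.778 -0.071 -0.047] ang [-0.001 -0.001 -0.142]
```

```bash
python3 -m crank '[{"hand":-1,"delta_pos":[0.1,-0.01,-0.01],"angular":[0,0,-0.02]},{"hand":-1,"delta_pos":[0.22,-0.02,-0.02],"angular":[0,0,-0.04]},{"hand":-1,"delta_pos":[0.36,-0.03,-0.04],"angular":[0,0,-0.07]},{"hand":-1,"delta_pos":[0.5,-0.05,-0.05],"angular":[0,0,-0.09]},{"hand":-1,"delta_pos":[0.64,-0.06,-0.05],"angular":[0,0,-0.12]},{"hand":-1,"delta_pos":[0.78,-0.07,-0.05],"angular":[0,0,-0.14]},{"hand":-1,"delta_pos":[0.92,-0.08,-0.05],"angular":[0,0,-0.16]}]'
python3 -c "
from h import *
go([.512,.011,.3],12.6)"
```

```text
clock: 21.8
position: [0.4957, -0.1639, 0.3015]
orientation: [-0.0, 0.694, 0.72, -0.0]
contact_force: [-0.1, 0.3, -5.7]
width: 0.0143
grasp_force: 88.2
at [ 0.4957 -0.1639  0.3015] delta [0.697 0.091 0.006] ang [-0.    -0.    -0.116]
```

```bash
python3 -m crank '[{"hand":-1,"delta_pos":[0.12,0.015,0],"angular":[0,0,-0.02]},{"hand":-1,"delta_pos":[0.25,0.03,0],"angular":[0,0,-0.04]},{"hand":-1,"delta_pos":[0.38,0.05,0],"angular":[0,0,-0.065]},{"hand":-1,"delta_pos":[0.5,0.065,0],"angular":[0,0,-0.085]},{"hand":-1,"delta_pos":[0.6,0.08,0],"angular":[0,0,-0.1]},{"hand":-1,"delta_pos":[0.66,0.087,0],"angular":[0,0,-0.11]},{"hand":-1,"delta_pos":[0.697,0.091,0.006],"angular":[0,0,-0.116]},{"hand":-1,"delta_pos":[0.697,0.091,0.006],"angular":[0,0,-0.116]},{"hand":-1,"delta_pos":[0.697,0.091,0.006],"angular":[0,0,-0.116]}]'
python3 - <<'E'
from h import *
for n in("scene","top"):
    im=r.capture(n)
    cv2.imwrite(f"pics/o{n}.png",im)
    print([world(n,d["xyz"]).round(4) for k in("tin_grip","tin") for d in r.pinpoint(n,k)[:1]])
print(r.read_state()["ft_torque"])
go([.512,.011,.193],12.6)
E
```

```text
clock: 22.92
position: [0.5121, 0.0092, 0.3]
orientation: [-0.0, 0.626, 0.78, -0.0]
contact_force: [-0.4, 0.0, -5.6]
width: 0.0149
grasp_force: 88.2
[array([0.5102, 0.0129, 0.2931]), array([0.5108, 0.0106, 0.1702])]
[array([0.4983, 0.3885, 0.0189])]
[ 0.0251635  -0.01315093  0.02756325]
at [0.5121 0.0095 0.3001] delta [0.006 0.001 0.428] ang [-0.    -0.    -0.001]
```

View pics/oscene.png

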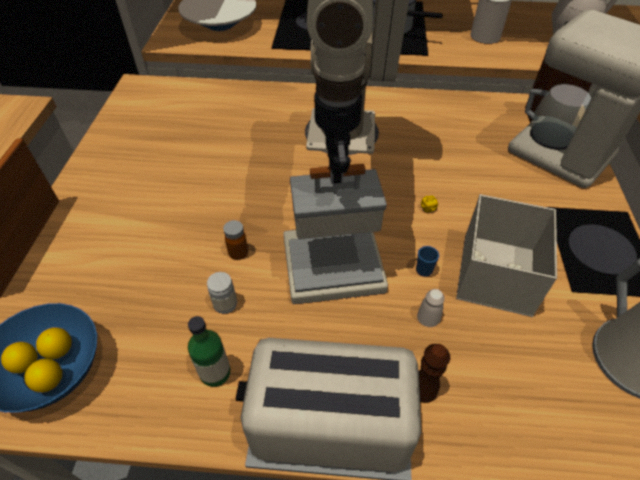

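View pics/otop.png

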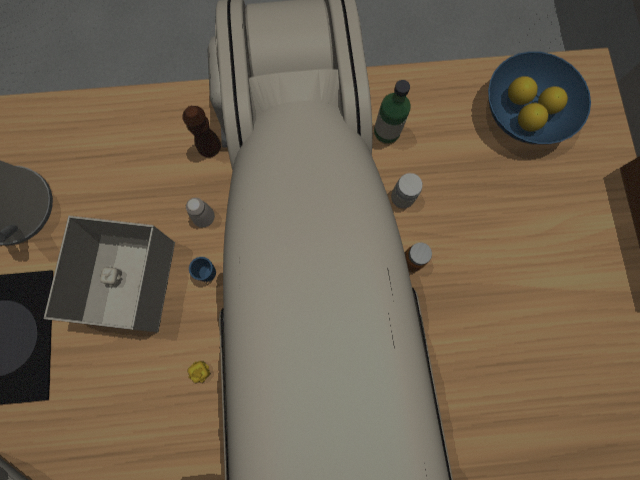

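The scene view shows the tin level at (337,205), above and parallel to the scale at (335,262), with the bystanders in place. I'll descend slowly.

```bash
python3 -m crank '[{"hand":-1,"delta_pos":[0,0,0.06],"angular":[0,0,0]},{"hand":-1,"delta_pos":[0,0,0.13],"angular":[0,0,0]},{"hand":-1,"delta_pos":[0,0,0.2],"angular":[0,0,0]},{"hand":-1,"delta_pos":[0,0,0.27],"angular":[0,0,0]},{"hand":-1,"delta_pos":[0,0,0.33],"angular":[0,0,0]},{"hand":-1,"delta_pos":[0,0,0.37],"angular":[0,0,0]},{"hand":-1,"delta_pos":[0,0,0.4],"angular":[0,0,0]},{"hand":-1,"delta_pos":[0,0,0.41],"angular":[0,0,0]},{"hand":-1,"delta_pos":[0,0,0.41],"angular":[0,0,0]},{"hand":-1,"delta_pos":[0,0,0.41],"angular":[0,0,0]},{"hand":-1,"delta_pos":[0,0,0.41],"angular":[0,0,0]}]'
python3 - <<'E'
from h import *
for n in("scene",)*3:
    im=r.capture(n)
    print([(round(d["score"],2),world(n,d["xyz"]).round(4)) for k in("tin_grip","tin","scale","ball_1") for d in r.pinpoint(n,k)[:2]])
cv2.imwrite("pics/f.png",cv2.resize(im[150:350,230:560],None,fx=2.4,fy=2.4,interpolation=cv2.INTER_CUBIC))
go([.512,.0095,.1945],12.6); print(r.read_state()["contact_force"],r.read_state()["qvel"])
E
```

```text
clock: 24.6
position: [0.5123, 0.0099, 0.198]
orientation: [0.0, 0.626, 0.78, 0.0]
contact_force: [-0.6, 0.7, -5.8]
width: 0.0143
grasp_force: 88.1
[(0.96, array([0.5122, 0.0127, 0.1909])), (0.43, array([ 0.4848, -0.2173,  0.0069])), (0.95, array([0.5093, 0.0107, 0.0728])), (0.56, array([ 5.137e-01,  9.700e-03, -3.000e-04])), (0.4, array([0.5117, 0.0083, 0.0719])), (0.66, array([0.3009, 0.2391, 0.0016])), (0.63, array([0.4723, 0.331 , 0.0373]))]
[(0.97, array([0.5109, 0.0133, 0.1885])), (0.66, array([0.508 , 0.0099, 0.0699])), (0.62, array([5.136e-01, 1.450e-02, 5.000e-04])), (0.52, array([ 0.6232, -0.2157,  0.0026])), (0.69, array([ 0.3004,  0.237 , -0.0018])), (0.65, array([0.4707, 0.3315, 0.0384]))]
[(0.9, array([0.5121, 0.0113, 0.191 ])), (0.75, array([0.5068, 0.0128, 0.0693])), (0.66, array([0.5125, 0.0132, 0.1905])), (0.61, array([0.5096, 0.0112, 0.0041])), (0.81, array([0.3022, 0.2387, 0.004 ])), (0.52, array([0.5005, 0.3958, 0.0233]))]
at [0.512  0.0099 0.1975] delta [-0.001 -0.001  0.012] ang [-0.    -0.    -0.001]
[ 0.37991866 -0.6086501  -5.3281362 ] [ 6.86237978e-04  4.44953632e-05 -1.26526752e-03 -1.09456587e-03
  1.56039446e-05  1.38243579e-03]
```

View pics/f.png

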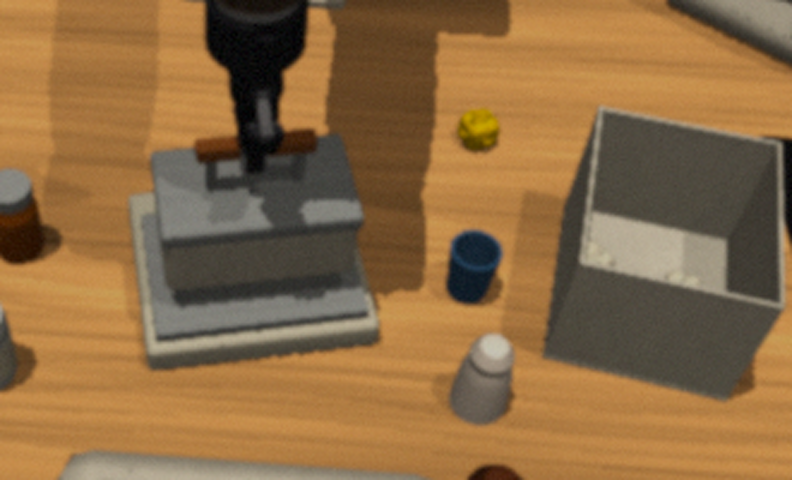

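Both balls are visible in the bin at (598,255) and (683,280), and the tin hovers level and parallel over the plate. One small final adjustment, then settle.

```bash
python3 -m crank '[{"hand":-1,"delta_pos":[0,0,0.01],"angular":[0,0,0]},{"hand":-1,"delta_pos":[0,0,0.01],"angular":[0,0,0]},{"hand":-1,"delta_pos":[0,0,0.01],"angular":[0,0,0]},{"hand":-1,"delta_pos":[0,0,0.01],"angular":[0,0,0]},{"hand":-1,"delta_pos":[0,0,0.01],"angular":[0,0,0]},{"hand":-1,"delta_pos":[0,0,0.01],"angular":[0,0,0]},{"hand":-1,"delta_pos":[0,0,0.01],"angular":[0,0,0]},{"hand":-1,"delta_pos":[0,0,0.01],"angular":[0,0,0]}]'
python3 -c "
from rig import r
print(r.finish_job())"
```

```text
clock: 26.35
position: [0.5121, 0.0099, 0.1951]
orientation: [-0.0, 0.626, 0.78, -0.0]
contact_force: [1.3, -0.2, -5.9]
width: 0.0142
grasp_force: 88.1
the job is handed in; nothing more can be done
None
```

Both paper balls are in the waste caddy, and the job is handed in at 26 s with the tin held still and level over the scale, centred along the plate and about 2 cm above it.

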